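# Set the pulley's high spot under the dial gauge and nip the brake

## Task

Find the high spot of the pulley that runs between the bench centres: push the five-armed star wheel round with light finger pressure while watching the dial gauge, and leave the spindle where the gauge stands at its highest reading. Then press the red brake handle down until you feel the brake bite firmly, without forcing it, so that the spindle is held there with the gauge still at its highest. Keep off the gauge and leave the things lying around the fixture where they are.

Things in the scene. Friction and masses are not known exactly. Their poses are not given: they have to be found in the camera images.
- bench_centres: Fixed green cast fixture, bed 110 x 400 x 22 mm, heads 129 mm high at y = +-172 mm. Origin: centre of its underside, on the bench; +z up, -x towards the robot. The line of centres runs along its y axis, 105 mm above the origin. On it: pulley with dial gauge above at y = +100 mm, brake drum with lever at y = 0, star wheel at y = -85 mm.
- star_wheel: Star wheel for turning the spindle: black hub, radius 18 mm, five evenly spaced steel arms of radius 6 mm (one along its +z), each with a red ball of radius 8 mm centred 60 mm from the axis. Origin on the axis mid wheel; y = spindle axis. It stays where left; 3 to 4 N at a ball turns it. Push along the swing: a level push on an arm leaning towards the hand wedges. Over 30 N is too rough.
- spindle (a joint): Angle of spindle and star wheel about +y of bench_centres, rad: at 0 an arm points straight up; it grows as the top of the wheel moves along +x (away from the robot). Many turns either way. The pulley turns with it, but the angle between the arms and the pulley's high spot is unknown and differs each time.
- dial: Dial gauge, round case of 92 mm diameter, 24 mm thick, its white face towards the robot and tilted up by 0.6 rad, held above the pulley (y = +100 mm) on a post behind it; its sprung plunger rides down on the pulley's rim. Origin: centre of the case, 210 mm above the bench. Not to be touched.
- plunger (a joint): How far the pulley rim pushes the gauge's sprung plunger up (1 to 2 N), m. The aluminium pulley (80 mm diameter, 24 mm wide) is bored 4 mm off centre: over a turn the reading is 0.005 + 0.004 cos(angle from the high spot), so about 0.001 at the low spot and 0.009 at the high spot.
- pointer (a joint): Red pointer of the dial, rad, geared to the plunger: 0.5 rad for each mm, clockwise as the robot sees it; about 0.5 at the low spot (lower left) and about 4.5 at the high spot (lower right). Eleven black marks, 1 mm of plunger apart, from 0 to 10 mm.
- brake_lever (a joint): Angle of the brake lever, rad, growing as the handle goes down; 0 is level, it starts raised (negative). It pivots at y = 0, 45 mm behind (+x) and 45 mm above the line of centres, and stays where left: about 4.5 N on the handle moves it. The pad bites between 0 and 0.15 rad (wear differs); about 0.1 rad further it stops dead.
- brake_handle: Red grip on the front end of the brake lever, 40 x 30 x 16 mm; origin on the lever's middle line 155 mm from the pivot. About 10 N down on it once the pad is on the drum nips the brake firmly, and it then stays nipped; more than 25 N forces it.
- handle_top (a point): Middle of the red brake handle's upper face, the place to press down.
- brake_pad: Black rubber pad, 22 x 22 x 8 mm, under the lever, 45 mm in front of the pivot, which presses down on the drum; it is sprung (8 N per mm, 4 mm travel). Origin 21 mm above the pad's middle.
- brake_drum: Steel brake drum, radius 20 mm, 28 mm wide, fixed on the spindle. Origin at its middle on the line of centres.
- die_ring: Dark loose die ring, 60 mm diameter, 30 mm high, beside the fixture; leave it there. Origin: centre of its underside.
- matchbox: Loose matchbox, 36 x 52 x 14 mm, beside the fixture; leave it there. Origin: centre of its underside.
- tea_glass: Loose small tea glass, 50 mm diameter, 52 mm high, behind the fixture; leave it there. Origin: centre of its underside.

How it is judged (in metres and radians):
On the way, in this order (a step that is already met when the one before it is completed fails the run):
1. the gauge stands at its highest reading (within 0.4 mm) with the brake still off (value of joint plunger above 0.00855 m and contact force between brake_pad and brake_drum below 1 N), for 0.2 s.
2. the brake pad is nipped firmly on the drum with the gauge still at its highest (value of joint plunger above 0.00855 m and contact force between brake_pad and brake_drum above 6 N), for 0.2 s.
At the end, for the whole second after the job is handed in: The gauge stands within 0.4 mm of its highest reading (plunger above 8.55 mm), the spindle is at rest, and the brake pad presses on the drum with more than 6 N by itself (all of step 2 and angular speed of star_wheel below 0.1 rad/s); the robot touches nothing.
It fails at once if the star wheel is pushed with more than 30 N (contact force between anything else and star_wheel above 30 N).
It fails at once if the brake handle is forced with more than 25 N (contact force between anything else and brake_handle above 25 N).
It fails at once if the dial gauge, its pointer or its plunger is touched by the robot (contact force between any of the arm, the fingers and dial above 1 N).
It fails at once if the die ring, matchbox or tea glass is moved by more than 20 mm (distance of any of die_ring, matchbox, tea_glass from where it was at the start of the episode above 0.02 m).
It also fails if it takes over 64 s, if anything falls off the work surface, if the arm or the gripper's body presses on something with over 40 N, if the wrist force passes 120 N, or if a joint passes its speed limit or range.

## Robot

A 6-joint arm with a two-finger parallel gripper is mounted at the origin on a cart in front of the work surface, level with it; the furniture and walls round the work are solid. World frame = base frame: x ahead of the robot, y to its left, z up, the work surface at z = 0. Lengths are in mm, angles in rad, forces in N, time in s.
With the tool pointing down it reaches from about 300 to 850 mm from the base axis. Payload 5.4 kg.
Tool frame: the origin (TCP) lies at the very end of the fingers, on their centre line; the grasp point (between the pads) lies 19 mm behind it; x points along the fingers, y is the direction in which the jaws open and shut, and the axes are right-handed (so a half turn about x gives the same grasp; the last joint's range is limited). The gripper opens to 85 mm and grips with 20 to 120 N. Pads are 22 mm wide; open, the fingers measure 114 mm over their backs; the gripper's body (76 mm by 85 mm) begins 54 mm behind the grasp point. The pads swing forward as they close: fully open they stand 13 mm farther back than shut.
Start: joints at [-0.21, 0.158, 1.597, -0, 1.386, -0.21], TCP at [574.983, -0.018, 206.399] pointing down, gripper open.
Joint ranges: [-2.91, 2.91], [-0.94, 2.29], [0.18, 2.7], [-1.29, 4.43], [0.17, 2.64], [-3, 3]. Speed limits (rad/s): [2.57, 2.57, 3.14, 3.14, 3.14, 3.14].

## Interface

Orientations are given as a rotation vector (axis times angle).
In Python, from bench import monitor, eyes, job_done gives the robot as it stands.
- The arm moves only by the tool jog_arm, never from a script. Its argument "deltas" is a list of rows, each an object with "offset": the shift along the world's x, y, z in m, a list of three; "twist": the turn about the world's z in degrees. A call has exactly 10 rows; each row is the pose to reach, as a shift and turn from the pose measured when the call began; what a row does not reach only later rows make up. A row lasts 1/10 s, in which the tool goes at most 50 mm and 8.59 degrees, less where a joint would pass 70% of its speed; a pose out of reach is approached as far as the arm can. A call with a gripper value outside its range is refused whole. "claw" is the closure, from -1 (fully open) to 1 (shut), so that 0 is half open, set as the call begins (left out, the last holds). The fingers move at their own pace and stop on an object; the grip force is fixed at half the most. Time passes only in rows, so rows that repeat a pose let the fingers close, or fill a call up. It gives the time, the measured TCP pose, the force and the opening at its end, in the units of the state.
- monitor.state(): the state, without advancing time (a new reading comes with each control period).
- eyes.read_camera(name): name is "scene" or "side" or "wrist"; returns the picture (480x640x3 uint8, blue, green, red); there is no depth.
- eyes.camera_model(name): a dict with "intrinsics" (3x3 intrinsics, pixels), "R" (3x3) and "t" (3): a world point X has camera coordinates R X + t. Camera axes: x right, y down, z forward; pixel columns grow to the right and rows downward; lengths in mm; the calibration is good to about 2 mm. A picture is of the moment at which its call begins: read the wrist's pose just before it. camera_model takes no time and is no camera call; for the wrist camera it gives the pose at the moment of the call.
- job_done(): hands the job in, once; it reports no verdict.
Trained networks look in the newest picture that a camera, given by its name, has taken for a name from the list of things; names that differ only in an ending like _2 or _b are one class to them, and where a whole thing is asked for, a point or a joint stands for the part that bears it (a point fixed in the world has none). Each returns a list of dicts, best first, with "p" (0 to 1); they miss things now and then, are a little off and sometimes report something else, mostly with a low value. They report only what shows in the picture. A call takes as long as a camera call.
- eyes.boxes_of(name, camera): "at" ([x, y, z] in mm, in world coordinates, good to about 4 mm: the middle of the surface that is visible of it).
- eyes.cut_out(name, camera): "region" (480x640 bool, what is visible of it).
The state is a dict: "clock": time; "joints": joint angles; "qd": joint speeds; "effort": joint torques, N m; "tool_pos": TCP position; "tool_rot": TCP orientation; "wrist_force": force on the tool from outside, world axes, zero at the start; "ft_torque": the same for the moment, N m; "finger_gap": opening from 0.0 (shut) to 1.0 (fully open).
Only numpy, scipy, OpenCV 4.12 (cv2) and the standard library are available. Lean on these libraries where they do the work, as an engineer would, in place of code of your own. Each camera call takes 0.05 s, during which the arm holds its last target.

## Working session

There is one attempt and no reset: what is moved stays moved. The work goes in short steps, Python scripts to look and compute and a tool call to move; the robot and the scene stay as the last step left them, time stands still between calls to the robot, and variables do not carry over. Pictures are saved under pics/ and viewed, and the job is handed in when it is done.

Besides the shell and the picture viewer there is one more tool, called after "Emit:" in YAML: its name, and indented under it one key for each argument. jog_arm: Moves the arm, as the interface text tells. Its arguments: {"type":"object","properties":{"deltas":{"type":"array","items":{"type":"object","properties":{"offset":{"type":"array","items":{"type":"number"}},"twist":{"type":"number"}}}},"claw":{"type":"number"}},"required":["deltas"]}

```bash
mkdir -p pics; ls; python3 - <<'E'
from bench import monitor, eyes
import cv2
s=monitor.state(); print(s)
for c in ("scene","side","wrist"):
    cv2.imwrite(f"pics/a_{c}.png",eyes.read_camera(c))
    m=eyes.camera_model(c); print(c,m)
    if c!="wrist":
        for n in ("bench_centres","star_wheel","dial","brake_handle","brake_drum","handle_top","die_ring","matchbox","tea_glass"):
            r=eyes.boxes_of(n,c); print(n,[(x['at'],x['p']) for x in r[:2]])
print(monitor.state()['clock'])
E
```

```text
pics
{'clock': 0.0, 'joints': array([-2.10111838e-01,  1.59052201e-01,  1.59829942e+00, -4.74570970e-06,
        1.38620609e+00, -2.10100929e-01]), 'qd': array([-0.00039231,  0.00142322, -0.00186473,  0.00036793,  0.00176222,
        0.00086557]), 'effort': array([ 1.96016467e-04, -3.96006632e+01, -3.31426942e+01, -2.07608541e-04,
        8.36965773e-03, -3.09808388e-05]), 'tool_pos': array([5.74321159e+02, 1.15243418e-01, 2.05381542e+02]), 'tool_rot': array([ 1.20859571,  1.21090924, -1.21043119]), 'wrist_force': array([-0.91623291, -0.14740614,  0.13941845]), 'ft_torque': array([0.01185426, 0.04998419, 0.00751531]), 'finger_gap': 1.0028412851155504}
scene {'intrinsics': array([[449.41322398,   0.        , 326.44694717],
       [  0.        , 449.41322398, 232.75860251],
       [  0.        ,   0.        ,   1.        ]]), 'R': array([[ 0.88344261, -0.46819088,  0.01806793],
       [-0.28701134, -0.57124483, -0.76896283],
       [ 0.37034259,  0.67414883, -0.63903812]]), 't': array([-503.77122903,  316.89854724,  713.3374356 ])}
bench_centres []
star_wheel [([593.8, 2.8, 117.7], 0.9
[... 860 characters left out ...]
.3, 82.2, 209.9], 0.6)]
brake_handle [([487.5, 79.6, 224.2], 0.68)]
brake_drum []
handle_top [([487.6, 81.4, 227.4], 0.6)]
die_ring [([456.0, -34.7, 21.7], 0.77), ([557.9, 194.7, 112.7], 0.39)]
matchbox [([406.0, 182.4, 12.9], 0.96)]
tea_glass [([733.1, 21.1, 37.5], 0.59)]
wrist {'intrinsics': array([[359.20748212,   0.        , 320.18038883],
       [  0.        , 359.20748212, 235.63890858],
       [  0.        ,   0.        ,   1.        ]]), 'R': array([[ 9.99999679e-01,  2.85039039e-05,  8.00739963e-04],
       [-1.98337033e-04, -9.59459651e-01,  2.81845949e-01],
       [ 7.76311395e-04, -2.81846018e-01, -9.59459337e-01]]), 't': array([-575.25694699,  -37.57352159,  378.3331432 ])}
1.05
```

View pics.

View pics/a_scene.png

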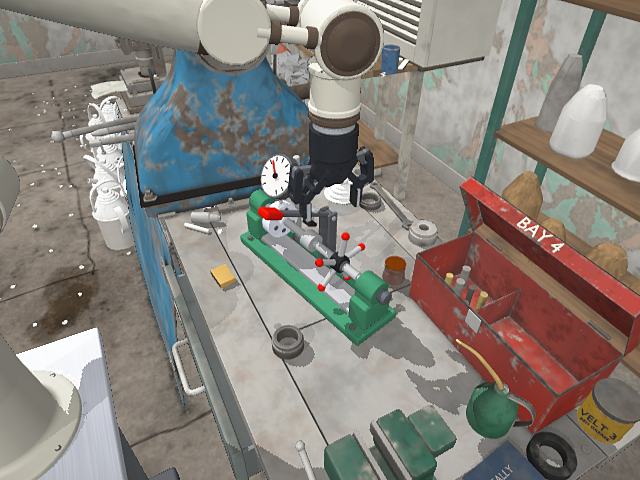

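View pics/a_side.png

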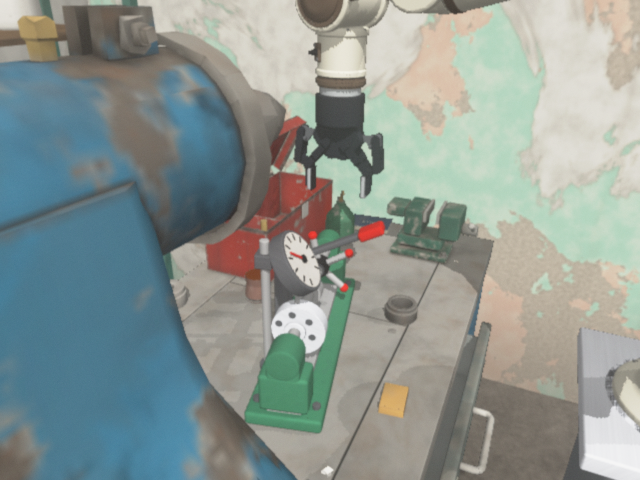

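View pics/a_wrist.png

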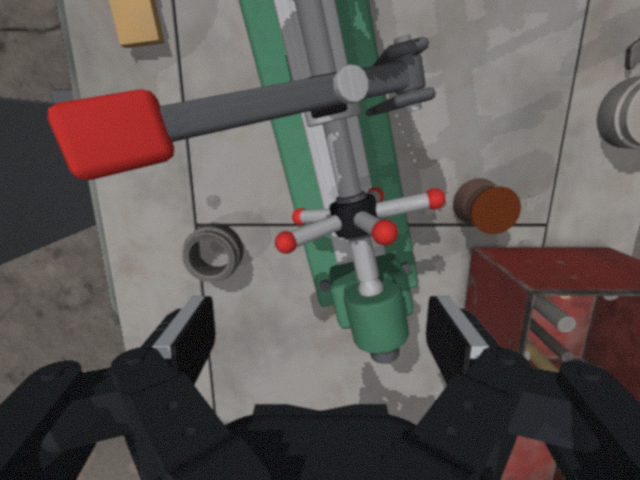

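```bash
cat > h.py <<'E'
import numpy as np, cv2
from scipy.optimize import least_squares
def proj(m,X):
    X=np.atleast_2d(X); c=X@m['R'].T+m['t']; p=c@m['intrinsics'].T; return p[:,:2]/p[:,2:]
def fix2w(f,P):
    x,y,a=f; c,s=np.cos(a),np.sin(a); R=np.array([[c,-s,0],[s,c,0],[0,0,1]]); return np.atleast_2d(P)@R.T+[x,y,0]
def ballsF(th): 
    a=th+np.arange(5)*2*np.pi/5
    return np.c_[60*np.sin(a),np.full(5,-85.),105+60*np.cos(a)]
def red(im):
    h=cv2.cvtColor(im,cv2.COLOR_BGR2HSV); return (((h[...,0]<6)|(h[...,0]>174))&(h[...,1]>190)&(h[...,2]>90)).astype(np.uint8)
def blobs(im,lo=10,hi=2000):
    n,l,s,c=cv2.connectedComponentsWithStats(red(im)); return [(c[i].round(1),s[i,4]) for i in range(1,n) if lo<s[i,4]<hi]
E
python3 - <<'E'
from h import *
for c in ("scene","side","wrist"):
    im=cv2.imread(f"pics/a_{c}.png"); print(c,[(b[0].tolist(),b[1]) for b in blobs(im,10,9000)])
a=cv2.imread("pics/a_scene.png")[145:205,235:315]; b=cv2.imread("pics/a_side.png")[220:305,255:345]
cv2.imwrite("pics/b.png",np.hstack([cv2.resize(a,(400,400),interpolation=2),cv2.resize(b,(400,400),interpolation=2)]))
E
```

```text
scene [([273.4, 166.6], np.int32(14)), ([270.0, 213.3], np.int32(253)), ([344.9, 236.0], np.int32(46)), ([361.6, 245.8], np.int32(25)), ([318.7, 262.4], np.int32(50)), ([346.7, 278.0], np.int32(13)), ([320.7, 287.5], np.int32(35)), ([530.9, 406.1], np.int32(36)), ([567.7, 404.8], np.int32(109)), ([524.0, 410.3], np.int32(43)), ([547.4, 417.0], np.int32(42))]
side [([371.0, 231.7], np.int32(130)), ([312.2, 234.4], np.int32(34)), ([348.9, 252.0], np.int32(18))]
wrist [([112.8, 133.8], np.int32(5265)), ([436.0, 198.1], np.int32(157)), ([296.3, 217.0], np.int32(44)), ([384.4, 232.1], np.int32(317)), ([285.5, 241.8], np.int32(188))]
```

View pics/b.png

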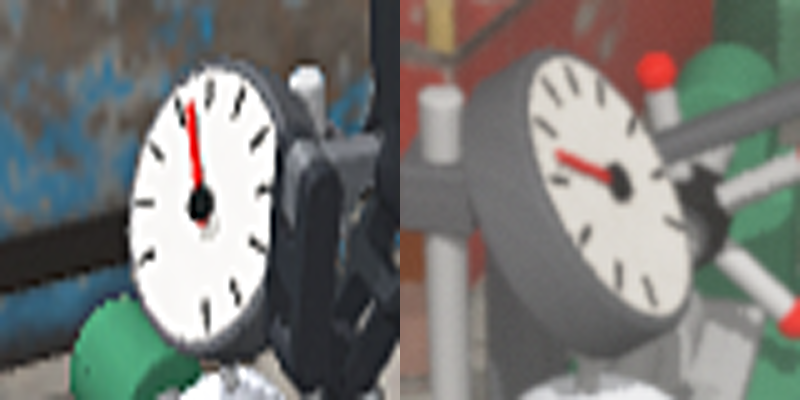

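```bash
cat >> h.py <<'E'
def fit(obs,p0,free=4):
    # obs: list (model, Nx2 pts); nearest matching
    def f(p):
        q=np.r_[p,p0[len(p):]]
        B=fix2w(q[:3],ballsF(q[3])); r=[]
        for m,pts in obs:
            u=proj(m,B)
            for z in pts:
                d=u-z; i=np.argmin((d**2).sum(1)); r+=list(d[i])
        return r
    r=least_squares(f,p0[:free],loss='soft_l1',x_scale=[10,10,.1,.1][:free]); return r.x,np.sqrt(np.mean(np.array(f(r.x))**2)),np.array(f(r.x)).reshape(-1,2)
E
python3 - <<'E'
from h import *
from bench import eyes
import json
M={c:eyes.camera_model(c) for c in("scene","side","wrist")}
sc=np.array([[344.9,236],[361.6,245.8],[318.7,262.4],[320.7,287.5]])
w=np.array([[436,198.1],[296.3,217],[384.4,232.1],[285.5,241.8]])
s=np.array([[312.2,234.4],[348.9,252]])
best=[]
for th in np.arange(0,1.25,.12):
  for x in (560,590):
   for y in (90,110):
    best.append(fit([(M['scene'],sc),(M['wrist'],w),(M['side'],s)],np.array([x,y,.2,th])))
best.sort(key=lambda r:r[1])
for b in best[:3]: print(b[0],b[1])
print(best[0][2].round(1))
f=best[0][0]
for c in("scene","side","wrist"):
    im=cv2.imread(f"pics/a_{c}.png")
    P=[fix2w(f[:3],np.array(q,float)) for q in ([[0,y,105] for y in(-172,-85,0,100,172)]+[[-55,-200,0],[55,-200,0],[55,200,0],[-55,200,0],[45,0,150],[0,100,210]])]
    for q in P: cv2.circle(im,tuple(int(v) for v in proj(M[c],q)[0]),3,(255,0,0),-1)
    for q in proj(M[c],fix2w(f[:3],ballsF(f[3]))): cv2.circle(im,tuple(int(v) for v in q),3,(255,255,0),1)
    cv2.imwrite(f"pics/c_{c}.png",im)
im=np.hstack([cv2.resize(cv2.imread("pics/c_scene.png")[120:380,200:440],(400,433)),cv2.resize(cv2.imread("pics/c_wrist.png"),(400,433))]);cv2.imwrite("pics/c.png",im)
print(proj(M['wrist'],fix2w(f[:3],ballsF(f[3]))).round(), ballsF(f[3]).round(), fix2w(f[:3],ballsF(f[3])).round())
# lever from handle blob in scene/side/wrist
def g(a):
    L=a[0]; P=fix2w(f[:3],[[45-155*np.cos(L),0,150-155*np.sin(L)]])
    return np.r_[proj(M['scene'],P)[0]-[270,213.3],proj(M['side'],P)[0]-[371,231.7],(proj(M['wrist'],P)[0]-[112.8,133.8])]
r=least_squares(g,[-.4]);print(r.x,r.fun, fix2w(f[:3],[[45-155*np.cos(r.x[0]),0,150-155*np.sin(r.x[0])]]))
E
```

```text
[5.81188348e+02 9.08743557e+01 2.30823360e-01 2.40536739e-01] 1.2179848828665936
[5.81188347e+02 9.08743557e+01 2.30823352e-01 2.40536783e-01] 1.2179850697707355
[5.81188346e+02 9.08743557e+01 2.30823342e-01 2.40536848e-01] 1.2179853465647827
[[ 1.1  1.3]
 [-0.2  2.5]
 [ 0.8  0.6]
 [ 0.5  0.6]
 [-3.5  0.2]
 [ 2.1 -0.4]
 [ 0.5 -0.8]
 [-0.2 -0.1]
 [ 0.2  1. ]
 [ 0.3  0.6]]
[[385. 231.]
 [433. 198.]
 [372. 196.]
 [298. 217.]
 [285. 242.]] [[ 14. -85. 163.]
 [ 60. -85. 109.]
 [ 23. -85.  49.]
 [-46. -85.  66.]
 [-51. -85. 137.]] [[615.  11. 163.]
 [659.  22. 109.]
 [623.  13.  49.]
 [556.  -2.  66.]
 [551.  -4. 137.]]
[-0.47296607] [ 0.96136834  0.75973373  0.65038419 -0.62208954  1.72807736 -1.15619421] [[490.67017644  69.60149652 220.60695477]]
```

View pics/c.png

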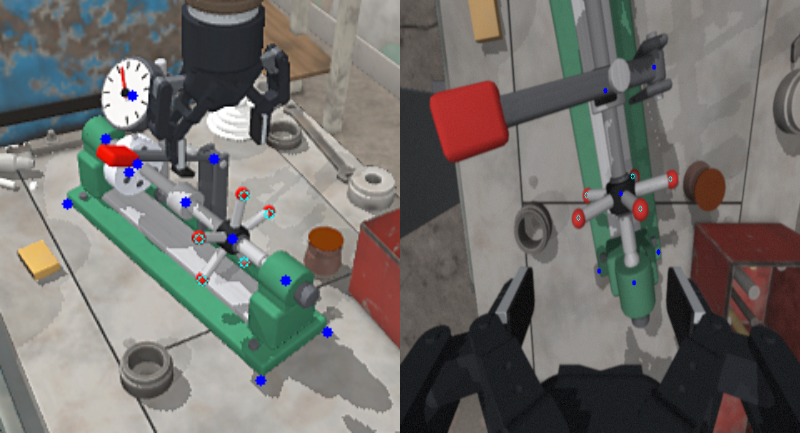

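Emit:
jog_arm:
  deltas:
    - {"offset":[0.01,0.003,0],"twist":4}
    - {"offset":[0.02,0.006,0],"twist":8}
    - {"offset":[0.03,0.009,0],"twist":13.2}
    - {"offset":[0.041,0.011,0],"twist":13.2}
    - {"offset":[0.041,0.011,0],"twist":13.2}
    - {"offset":[0.041,0.011,-0.005],"twist":13.2}
    - {"offset":[0.041,0.011,-0.01],"twist":13.2}
    - {"offset":[0.041,0.011,-0.015],"twist":13.2}
    - {"offset":[0.041,0.011,-0.02],"twist":13.2}
    - {"offset":[0.041,0.011,-0.02],"twist":13.2}
  claw: 0.29

```text
clock: 2.05
tool_pos: [615.1, 11.0, 185.1]
tool_rot: [1.037, 1.311, -1.039]
wrist_force: [-0.7, -0.2, 0.1]
finger_gap: 0.358
```

```bash
cat >> h.py <<'E'
def snap(tag,cams=("scene","side","wrist")):
    from bench import monitor,eyes
    out={}
    for c in cams:
        m=eyes.camera_model(c); im=eyes.read_camera(c); cv2.imwrite(f"pics/{tag}_{c}.png",im); out[c]=(m,im)
    s=monitor.state(); print(s['clock'].__round__(2),s['tool_pos'].round(1),s['wrist_force'].round(1),round(float(s['finger_gap']),3))
    return out
E
python3 - <<'E'
from h import *
o=snap("d",("wrist","scene")); print(o['wrist'][0]['R'].round(3))
a=o['scene'][1][120:320,200:440]
cv2.imwrite("pics/d.png",np.hstack([cv2.resize(a,(400,333)),cv2.resize(o['wrist'][1],(400,333))]))
E
```

```text
2.15 [615.8  11.  186.2] [ 0.4 -0.6  0.3] 0.353
[[ 0.974  0.228 -0.001]
 [ 0.219 -0.934  0.281]
 [ 0.063 -0.274 -0.96 ]]
```

View pics/d.png

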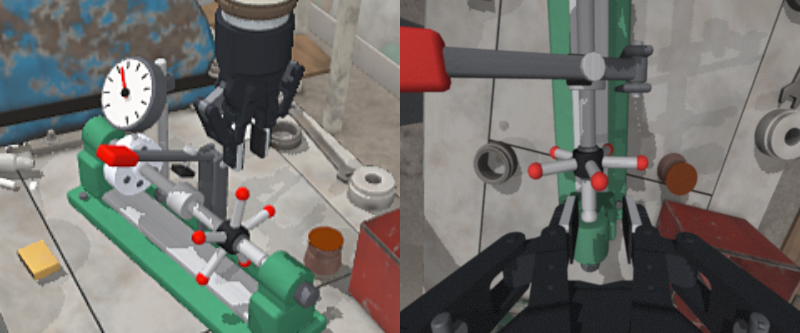

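```bash
python3 - <<'E'
from h import *
from bench import eyes
im=cv2.imread("pics/d_scene.png")
m=eyes.camera_model("scene")
for z in (186.2,176): print(proj(m,[615.8,11,z]))
p=proj(m,[615.8,11,186.2])[0]
cv2.circle(im,tuple(int(v) for v in p),1,(255,0,255),-1)
cv2.imwrite("pics/d2.png",cv2.resize(im[170:270,300:400],(600,600),interpolation=2))
E
```

```text
[[347.27978038 227.71780168]]
[[347.01838409 231.97180936]]
```

View pics/d2.png

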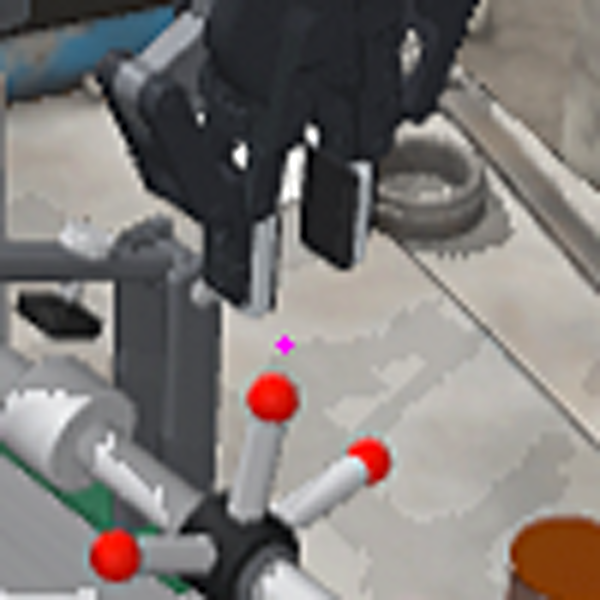

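```bash
python3 - <<'E'
from h import *
o=snap("e",("side",)); m,im=o['side']
p=proj(m,[615.8,11,186.2])[0]; print(p)
cv2.circle(im,tuple(int(v) for v in p),1,(255,0,255),-1)
x,y=int(p[0]),int(p[1])
w=cv2.imread("pics/d_wrist.png")
from bench import eyes
mw=eyes.camera_model("wrist"); q=proj(mw,[615.8,11,186.2])[0]; print(q)
cv2.circle(w,tuple(int(v) for v in q),2,(255,0,255),-1)
cv2.imwrite("pics/e.png",np.hstack([cv2.resize(im[y-70:y+30,x-50:x+50],(400,400),interpolation=2),cv2.resize(w[200:400,220:420],(400,400))]))
E
```

```text
2.2 [616.   10.9 186.6] [-1.5 -0.9 -0.2] 0.354
[311.96728004 223.06608331]
[320.03919205 275.91155895]
```

View pics/e.png

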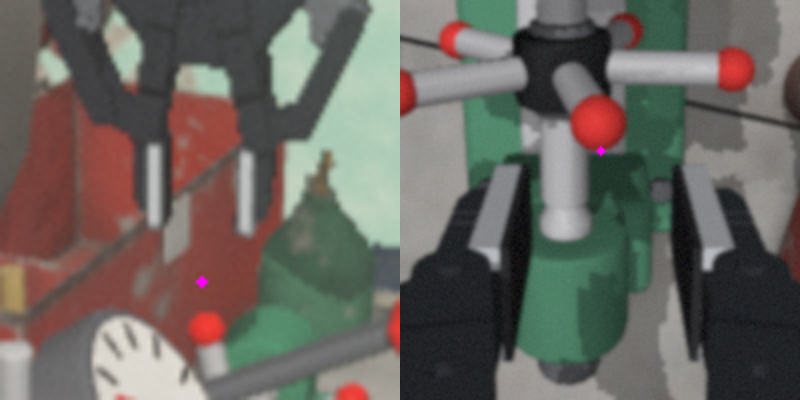

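Emit:
jog_arm:
  deltas:
    - {"offset":[0,0,-0.006]}
    - {"offset":[0,0,-0.012]}
    - {"offset":[0,0,-0.018]}
    - {"offset":[0,0,-0.024]}
    - {"offset":[0,0,-0.03]}
    - {"offset":[0,0,-0.036]}
    - {"offset":[0,0,-0.042]}
    - {"offset":[0,0,-0.048]}
    - {"offset":[0,0,-0.05]}
    - {"offset":[0,0,-0.05]}

```text
schema error: expected keys offset, twist
```

```bash
python3 - <<'E'
from h import *
o=snap("f",("side","scene")); m,im=o['side']
a=im[190:290,260:360]; b=o['scene'][1][190:290,300:400]
cv2.imwrite("pics/f.png",np.hstack([cv2.resize(a,(400,400),interpolation=2),cv2.resize(b,(400,400),interpolation=2)]))
E
```

```text
2.3 [616.2  10.9 186.7] [ 0.1 -0.8  0.1] 0.358
```

View pics/f.png

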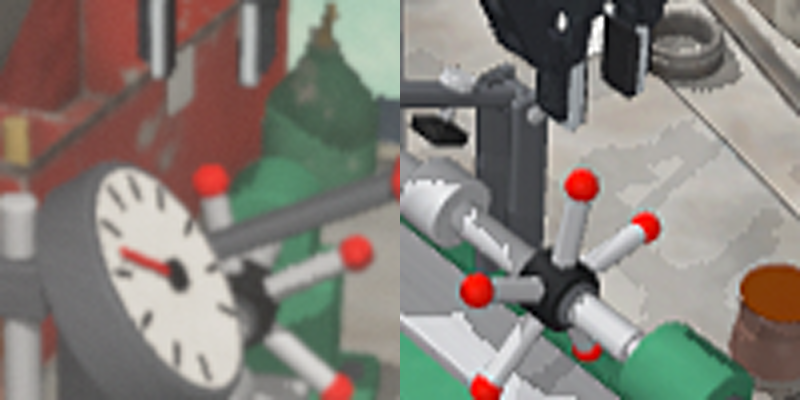

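Emit:
jog_arm:
  deltas:
    - {"offset":[0,0,-0.006],"twist":0}
    - {"offset":[0,0,-0.012],"twist":0}
    - {"offset":[0,0,-0.018],"twist":0}
    - {"offset":[0,0,-0.024],"twist":0}
    - {"offset":[0,0,-0.03],"twist":0}
    - {"offset":[0,0,-0.036],"twist":0}
    - {"offset":[0,0,-0.042],"twist":0}
    - {"offset":[0,0,-0.048],"twist":0}
    - {"offset":[0,0,-0.05],"twist":0}
    - {"offset":[0,0,-0.05],"twist":0}

```text
clock: 3.3
tool_pos: [616.0, 11.0, 136.3]
tool_rot: [1.038, 1.309, -1.038]
wrist_force: [0.2, -0.2, -0.2]
finger_gap: 0.353
```

```bash
python3 - <<'E'
from h import *
o=snap("f",("side","scene")); m,im=o['side']
a=im[190:290,260:360]; b=o['scene'][1][190:290,300:400]
cv2.imwrite("pics/g.png",np.hstack([cv2.resize(a,(400,400),interpolation=2),cv2.resize(b,(400,400),interpolation=2)]))
E
```

```text
3.4 [616.4  10.9 137. ] [-0.4  0.3  0.6] 0.352
```

View pics/g.png

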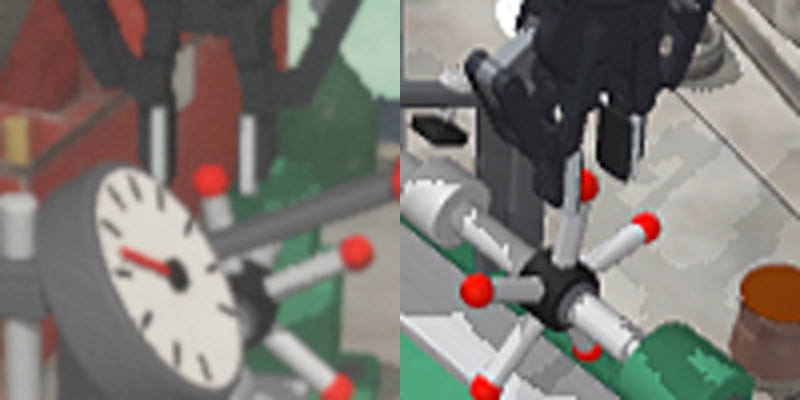

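Emit:
jog_arm:
  deltas:
    - {"offset":[0,0,-0.004],"twist":0}
    - {"offset":[0.003,0.0007,-0.008],"twist":0}
    - {"offset":[0.0068,0.0016,-0.008],"twist":0}
    - {"offset":[0.0117,0.0027,-0.01],"twist":0}
    - {"offset":[0.0165,0.0039,-0.012],"twist":0}
    - {"offset":[0.0214,0.005,-0.014],"twist":0}
    - {"offset":[0.0263,0.0062,-0.017],"twist":0}
    - {"offset":[0.0312,0.0073,-0.021],"twist":0}
    - {"offset":[0.035,0.0082,-0.025],"twist":0}
    - {"offset":[0.035,0.0082,-0.025],"twist":0}

```text
clock: 4.4
tool_pos: [652.2, 19.3, 111.3]
tool_rot: [1.039, 1.308, -1.036]
wrist_force: [-1.1, 0.5, -0.1]
finger_gap: 0.355
```

```bash
python3 - <<'E'
from h import *
o=snap("i",("side","scene"));
for c in o: print(c,[b[0].tolist() for b in blobs(o[c][1],10,120)])
m,im=o['side']
a=im[205:305,260:360]; b=o['scene'][1][190:290,300:400]
cv2.imwrite("pics/i.png",np.hstack([cv2.resize(a,(400,400),interpolation=2),cv2.resize(b,(400,400),interpolation=2)]))
cv2.imwrite("pics/i2.png",cv2.resize(o['scene'][1][145:205,235:315],(800,600),interpolation=2))
E
```

```text
4.5 [652.   19.2 111.7] [ 0.  -0.6  1. ] 0.353
side [[329.4, 236.6]]
scene [[281.2, 170.8], [359.9, 238.2], [333.2, 243.2], [357.0, 264.8], [315.2, 275.8], [329.7, 287.9], [530.7, 405.3], [566.8, 405.7], [523.8, 410.0], [546.7, 418.0]]
```

View pics/i.png

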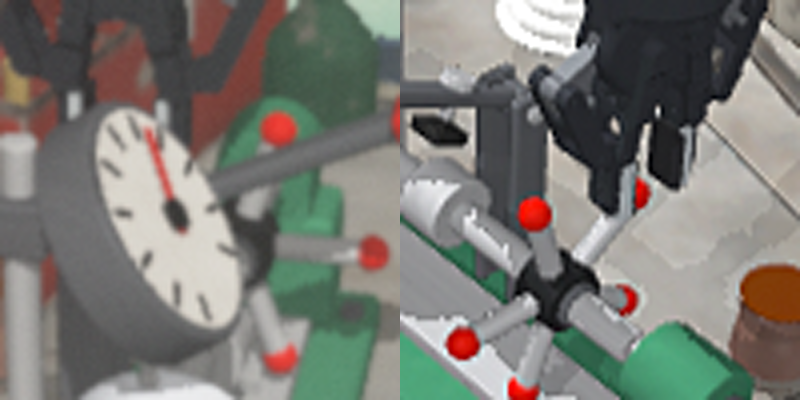

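View pics/i2.png

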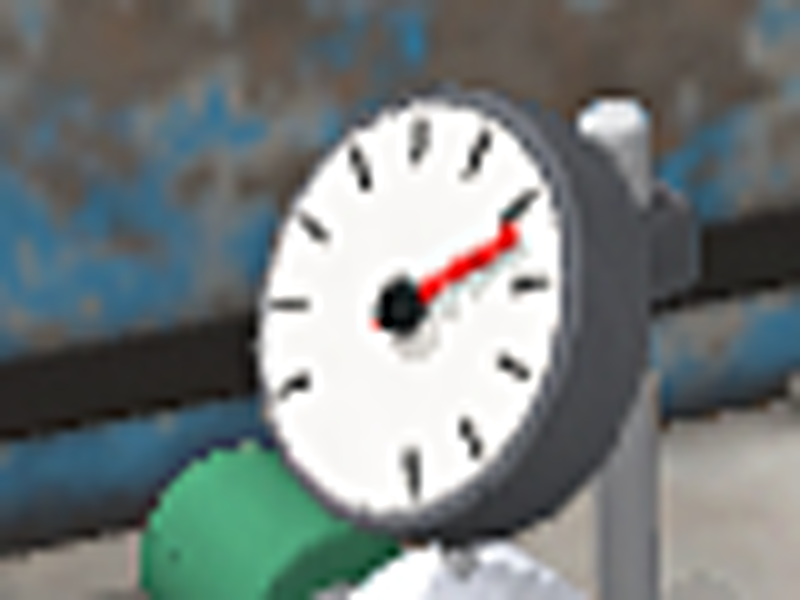

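```bash
cat >> h.py <<'E'
F=np.array([581.19,90.87,0.2308])
def theta(obs,th0):
    r=[]
    for t in th0+np.linspace(-.6,.6,13):
        f=lambda p:np.concatenate([np.min(np.linalg.norm(proj(m,fix2w(F,ballsF(p[0])))[:,None]-np.array(z)[None],axis=2),axis=0) for m,z in obs])
        q=least_squares(f,[t],loss='soft_l1'); r.append((q.cost,q.x[0],q.fun))
    r.sort(key=lambda z:z[0]); return r[0]
E
python3 - <<'E'
from h import *
from bench import eyes
m=eyes.camera_model("scene")
c,t,f=theta([(m,[[333.2,243.2],[357,264.8],[315.2,275.8],[329.7,287.9]])],.8); print(c,np.degrees(t),f); print(ballsF(t).round(),fix2w(F,ballsF(t)).round())
E
```

```text
2.516875498774821 -15.568134341220194 [1.33965256 2.00607094 0.7849267  0.88048481]
[[-16. -85. 163.]
 [ 50. -85. 138.]
 [ 47. -85.  68.]
 [-21. -85.  49.]
 [-60. -85. 108.]] [[585.   4. 163.]
 [649.  20. 138.]
 [646.  19.  68.]
 [580.   3.  49.]
 [542.  -6. 108.]]
```

Emit:
jog_arm:
  deltas:
    - {"offset":[0,0,0.02],"twist":0}
    - {"offset":[0,0,0.04],"twist":0}
    - {"offset":[0,0,0.06],"twist":0}
    - {"offset":[-0.02,-0.005,0.06],"twist":0}
    - {"offset":[-0.04,-0.009,0.06],"twist":0}
    - {"offset":[-0.06,-0.013,0.06],"twist":0}
    - {"offset":[-0.067,-0.015,0.06],"twist":0}
    - {"offset":[-0.067,-0.015,0.06],"twist":0}
    - {"offset":[-0.067,-0.015,0.055],"twist":0}
    - {"offset":[-0.067,-0.015,0.055],"twist":0}

```text
clock: 5.5
tool_pos: [585.3, 4.3, 165.9]
tool_rot: [1.039, 1.308, -1.037]
wrist_force: [-0.2, -0.8, 0.8]
finger_gap: 0.355
```

```bash
python3 - <<'E'
from h import *
o=snap("j",("side","scene"));
for c in o: print(c,[b[0].tolist() for b in blobs(o[c][1],10,120)])
m,im=o['side']
a=im[190:290,280:380]; b=o['scene'][1][190:290,290:390]
cv2.imwrite("pics/j.png",np.hstack([cv2.resize(a,(400,400),interpolation=2),cv2.resize(b,(400,400),interpolation=2)]))
E
```

```text
5.6 [585.4   4.3 166.3] [-0.   0.   0.1] 0.357
side [[329.2, 236.6]]
scene [[281.6, 170.5], [358.3, 237.6], [333.2, 243.2], [357.0, 264.8], [315.2, 275.8], [329.7, 287.9], [508.2, 386.7], [530.0, 404.7], [567.2, 405.3], [524.1, 410.5], [547.7, 416.5]]
```

View pics/j.png

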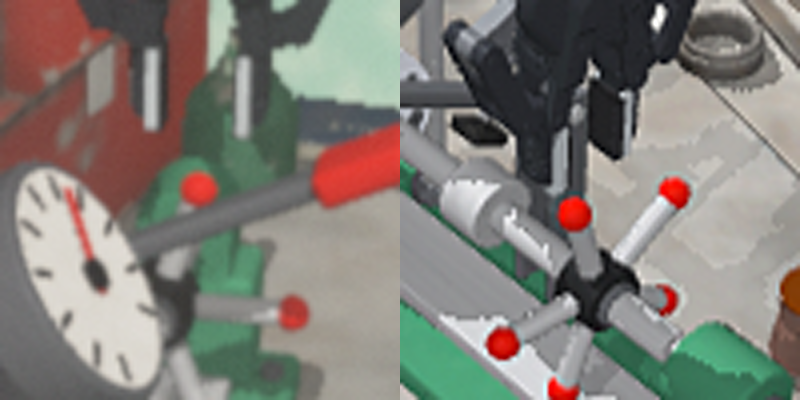

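Emit:
jog_arm:
  deltas:
    - {"offset":[0,0,-0.01],"twist":0}
    - {"offset":[0,0,-0.02],"twist":0}
    - {"offset":[0,0,-0.03],"twist":0}
    - {"offset":[0,0,-0.034],"twist":0}
    - {"offset":[0.005,0.0012,-0.034],"twist":0}
    - {"offset":[0.01,0.0024,-0.033],"twist":0}
    - {"offset":[0.016,0.0038,-0.032],"twist":0}
    - {"offset":[0.022,0.0052,-0.031],"twist":0}
    - {"offset":[0.028,0.0066,-0.031],"twist":0}
    - {"offset":[0.034,0.008,-0.031],"twist":0}

```text
clock: 6.6
tool_pos: [619.9, 12.3, 136.1]
tool_rot: [1.038, 1.308, -1.036]
wrist_force: [-4.2, 0.4, 3.9]
finger_gap: 0.353
```

```bash
python3 - <<'E'
from h import *
o=snap("k",("scene",));
b=o['scene'][1][190:290,290:390]
cv2.imwrite("pics/k.png",np.hstack([cv2.resize(o['scene'][1][145:205,235:315],(500,375),interpolation=2),cv2.resize(b,(375,375),interpolation=2)])[:,:800])
E
```

```text
6.65 [621.   12.5 136. ] [-2.4  0.2  1.6] 0.351
```

View pics/k.png

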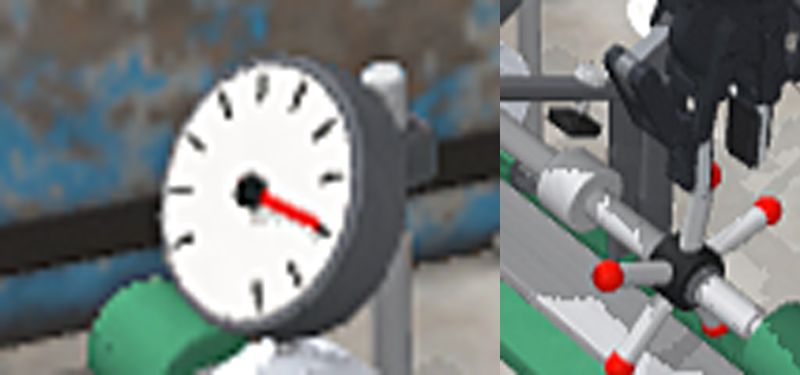

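Emit:
jog_arm:
  deltas:
    - {"offset":[0.004,0.0009,-0.001],"twist":0}
    - {"offset":[0.008,0.0019,-0.003],"twist":0}
    - {"offset":[0.012,0.0028,-0.005],"twist":0}
    - {"offset":[0.016,0.0037,-0.008],"twist":0}
    - {"offset":[0.019,0.0045,-0.011],"twist":0}
    - {"offset":[0.022,0.0052,-0.014],"twist":0}
    - {"offset":[0.025,0.0059,-0.017],"twist":0}
    - {"offset":[0.027,0.0064,-0.02],"twist":0}
    - {"offset":[0.028,0.0066,-0.022],"twist":0}
    - {"offset":[0.028,0.0066,-0.022],"twist":0}

```text
clock: 7.65
tool_pos: [650.5, 19.1, 114.5]
tool_rot: [1.04, 1.304, -1.033]
wrist_force: [-1.1, -0.5, 3.5]
finger_gap: 0.358
```

```bash
python3 - <<'E'
from h import *
o=snap("l",("scene",));
print([b[0].tolist() for b in blobs(o['scene'][1][:300],10,120)])
b=o['scene'][1][190:290,290:390]
cv2.imwrite("pics/l.png",np.hstack([cv2.resize(o['scene'][1][145:205,235:315],(500,375),interpolation=2),cv2.resize(b,(375,375),interpolation=2)])[:,:800])
E
```

```text
7.7 [650.2  19.1 114.3] [-0.3 -0.1  1.8] 0.353
[[278.3, 181.9], [358.9, 237.2], [331.4, 244.7], [358.2, 262.5], [315.1, 277.4], [331.7, 287.4]]
```

View pics/l.png

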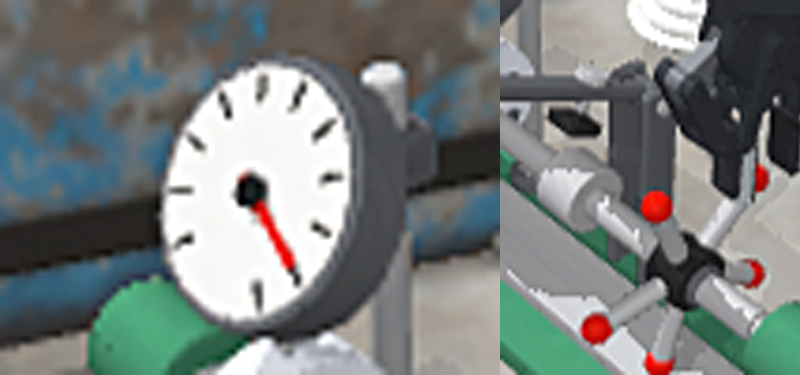

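```bash
python3 - <<'E'
from h import *
from bench import eyes
m=eyes.camera_model("scene")
c,t,f=theta([(m,[[331.4,244.7],[358.2,262.5],[315.1,277.4],[331.7,287.4]])],-.3); print(np.degrees(t),f)
c,t,f=theta([(m,[[333.2,243.2],[357,264.8],[315.2,275.8],[329.7,287.9]])],-.3); print(np.degrees(t),f)
E
```

```text
-20.06588059164174 [1.42112904 2.33677951 0.9763497  0.53942753]
-15.568134096495754 [1.33965255 2.00607106 0.78492662 0.88048474]
```

Emit:
jog_arm:
  deltas:
    - {"offset":[-0.004,-0.001,0.0],"twist":0}
    - {"offset":[-0.004,-0.001,0.015],"twist":0}
    - {"offset":[-0.004,-0.001,0.04],"twist":0}
    - {"offset":[-0.004,-0.001,0.07],"twist":0}
    - {"offset":[-0.004,-0.001,0.1],"twist":0}
    - {"offset":[-0.004,-0.001,0.13],"twist":0}
    - {"offset":[-0.004,-0.001,0.15],"twist":0}
    - {"offset":[-0.004,-0.001,0.15],"twist":0}
    - {"offset":[-0.004,-0.001,0.15],"twist":0}
    - {"offset":[-0.004,-0.001,0.15],"twist":0}

```text
clock: 8.7
tool_pos: [645.2, 18.3, 262.3]
tool_rot: [1.039, 1.307, -1.035]
wrist_force: [-0.2, 0.9, -0.2]
finger_gap: 0.356
```

Emit:
jog_arm:
  deltas:
    - {"offset":[-0.01,0.003,0.0],"twist":0}
    - {"offset":[-0.03,0.009,0],"twist":0}
    - {"offset":[-0.055,0.016,0],"twist":0}
    - {"offset":[-0.08,0.024,0],"twist":0}
    - {"offset":[-0.105,0.032,0],"twist":0}
    - {"offset":[-0.13,0.04,0],"twist":0}
    - {"offset":[-0.15,0.046,0],"twist":0}
    - {"offset":[-0.15,0.046,0],"twist":0}
    - {"offset":[-0.15,0.046,0],"twist":0}
    - {"offset":[-0.15,0.046,0],"twist":0}
  claw: 1

```text
clock: 9.7
tool_pos: [495.6, 64.0, 261.7]
tool_rot: [1.039, 1.308, -1.036]
wrist_force: [0.4, -0.8, -0.5]
finger_gap: 0.003
```

```bash
python3 - <<'E'
from h import *
from bench import monitor
tp=monitor.state()['tool_pos']
o=snap("m");
T=[]
for c,w in (("scene",(400,400)),("side",(400,400))):
    m,im=o[c]; im=im.copy(); p=proj(m,tp)[0]; x,y=int(p[0]),int(p[1]); print(c,p)
    cv2.circle(im,(x,y),1,(255,0,255),-1); T.append(cv2.resize(im[y-60:y+60,x-60:x+60],w,interpolation=2))
cv2.imwrite("pics/m.png",np.hstack(T))
m,im=o['wrist']; p=proj(m,tp)[0]; cv2.circle(im,tuple(int(v) for v in p),3,(255,0,255),-1)
cv2.imwrite("pics/m2.png",np.hstack([cv2.resize(im,(400,300)),cv2.resize(o['scene'][1][145:205,235:315],(400,300),interpolation=2)]))
E
```

```text
9.85 [495.7  64.  261.9] [ 0.3  0.7 -0.7] 0.0
scene [273.44206341 196.0589982 ]
side [371.31696201 203.93304494]
```

View pics/m.png

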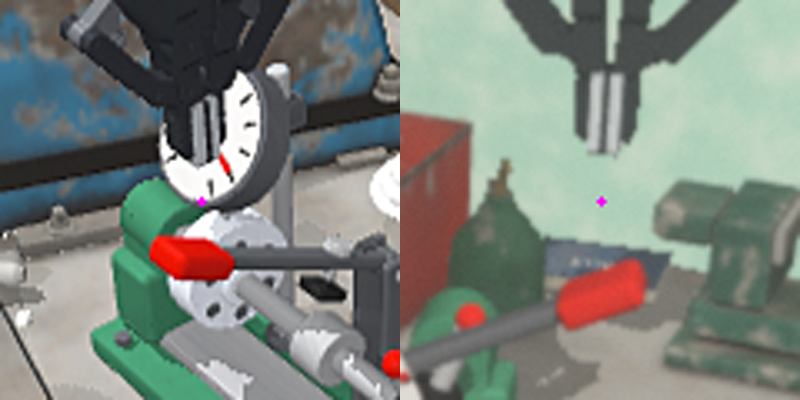

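View pics/m2.png

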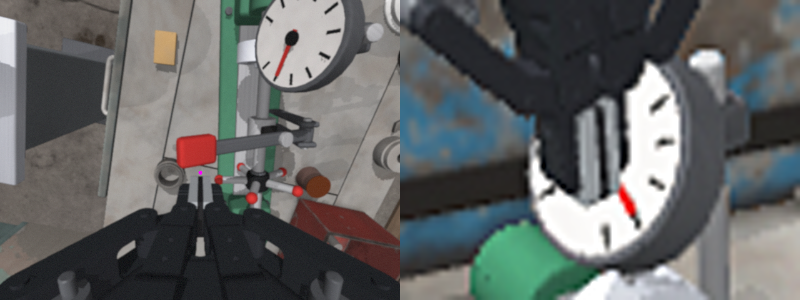

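```bash
python3 - <<'E'
from h import *
from bench import eyes,monitor
m=eyes.camera_model("wrist"); im=cv2.imread("pics/m_wrist.png"); tp=monitor.state()['tool_pos']
for dz in (0,10,20,30):
    p=proj(m,tp+[0,0,dz])[0]; print(dz,p); cv2.circle(im,tuple(int(v) for v in p),1,(255,0,255),-1)
cv2.imwrite("pics/m3.png",cv2.resize(im[190:340,240:400],(800,600)))
E
```

```text
0 [320.4347367  276.38359356]
10 [320.52697136 284.58685756]
20 [320.63015803 293.76418419]
30 [320.74637053 304.10001538]
```

View pics/m3.png

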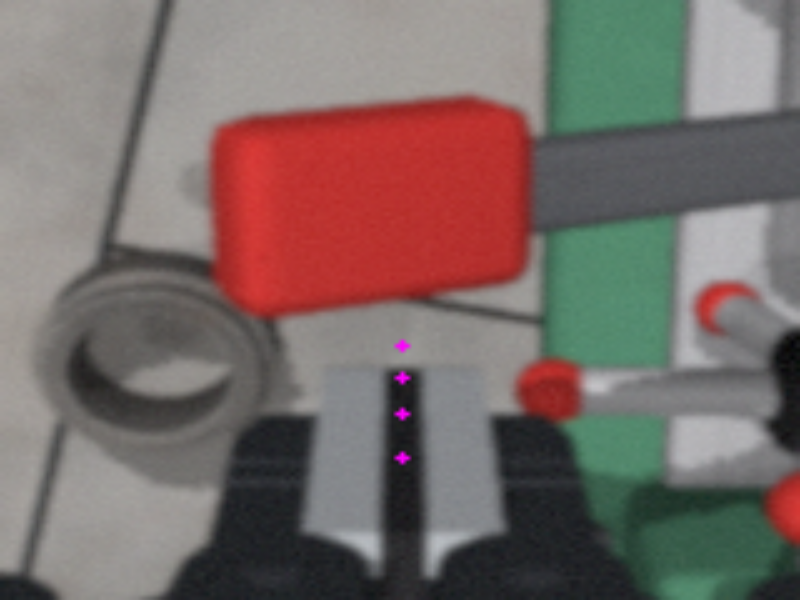

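Emit:
jog_arm:
  deltas:
    - {"offset":[0,0,-0.01],"twist":0}
    - {"offset":[-0.001,0,-0.02],"twist":0}
    - {"offset":[-0.002,0,-0.03],"twist":0}
    - {"offset":[-0.002,0,-0.04],"twist":0}
    - {"offset":[-0.002,0,-0.045],"twist":0}
    - {"offset":[-0.002,0,-0.05],"twist":0}
    - {"offset":[-0.003,0,-0.055],"twist":0}
    - {"offset":[-0.004,0,-0.06],"twist":0}
    - {"offset":[-0.005,-0.001,-0.065],"twist":0}
    - {"offset":[-0.005,-0.001,-0.068],"twist":0}

```text
clock: 10.85
tool_pos: [490.7, 62.9, 194.0]
tool_rot: [1.04, 1.307, -1.036]
wrist_force: [-1.3, -0.3, 4.3]
finger_gap: 0.001
```

```bash
python3 - <<'E'
from h import *
o=snap("n",("scene","side"))
T=[cv2.resize(o['scene'][1][150:250,220:320],(400,400),interpolation=2),cv2.resize(o['side'][1][170:270,310:410],(400,400),interpolation=2)]
cv2.imwrite("pics/n.png",np.hstack(T))
E
```

```text
10.95 [490.5  62.9 193.7] [-0.1 -0.5  1.2] -0.0
```

View pics/n.png

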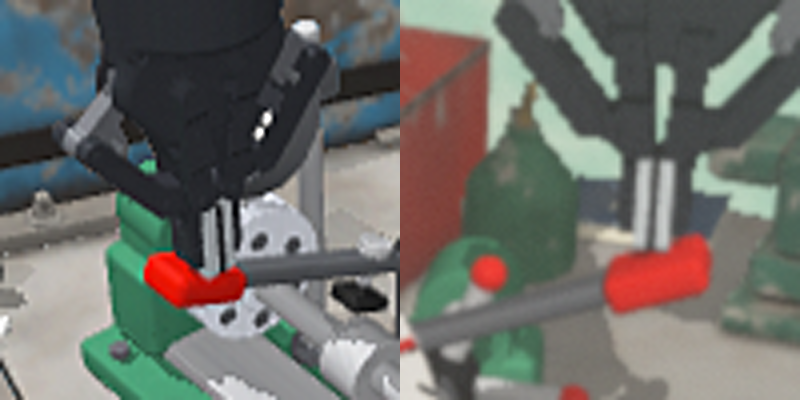

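Emit:
jog_arm:
  deltas:
    - {"offset":[-0.001,0,-0.005],"twist":0}
    - {"offset":[-0.003,-0.001,-0.01],"twist":0}
    - {"offset":[-0.004,-0.001,-0.015],"twist":0}
    - {"offset":[-0.006,-0.001,-0.02],"twist":0}
    - {"offset":[-0.007,-0.002,-0.025],"twist":0}
    - {"offset":[-0.008,-0.002,-0.03],"twist":0}
    - {"offset":[-0.009,-0.002,-0.035],"twist":0}
    - {"offset":[-0.01,-0.002,-0.04],"twist":0}
    - {"offset":[-0.011,-0.002,-0.045],"twist":0}
    - {"offset":[-0.011,-0.002,-0.048],"twist":0}

```text
clock: 11.95
tool_pos: [479.3, 60.6, 145.1]
tool_rot: [1.039, 1.308, -1.037]
wrist_force: [-1.8, -2.3, 4.1]
finger_gap: -0.001
```

```bash
python3 - <<'E'
from h import *
o=snap("p",("scene","side"))
T=[cv2.resize(o['scene'][1][150:250,220:320],(400,400),interpolation=2),cv2.resize(o['side'][1][200:300,290:390],(400,400),interpolation=2)]
cv2.imwrite("pics/p.png",np.hstack(T))
E
```

```text
12.05 [479.3  61.1 144.9] [-0.3 -0.1 -0.5] 0.001
```

View pics/p.png

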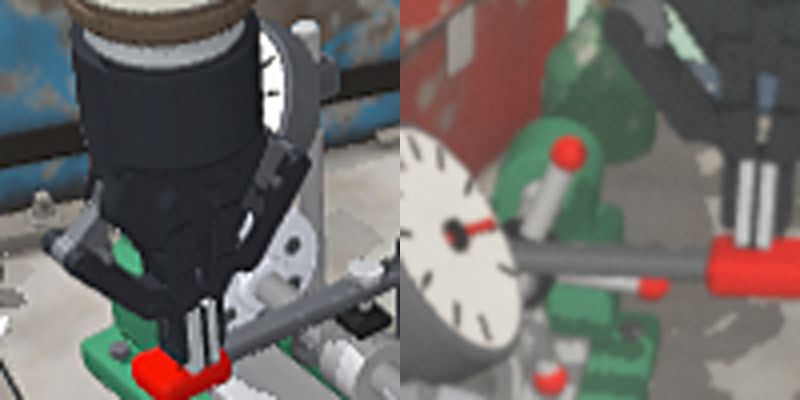

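Emit:
jog_arm:
  deltas:
    - {"offset":[0,0,-0.002],"twist":0}
    - {"offset":[0,0,-0.004],"twist":0}
    - {"offset":[0,0,-0.006],"twist":0}
    - {"offset":[0,0,-0.008],"twist":0}
    - {"offset":[0,0,-0.01],"twist":0}
    - {"offset":[0,0,-0.012],"twist":0}
    - {"offset":[0,0,-0.013],"twist":0}
    - {"offset":[0,0,-0.014],"twist":0}
    - {"offset":[0,0,-0.015],"twist":0}
    - {"offset":[0,0,-0.016],"twist":0}

```text
clock: 13.05
tool_pos: [479.2, 61.1, 128.8]
tool_rot: [1.04, 1.309, -1.037]
wrist_force: [-3.0, 0.6, 3.9]
finger_gap: 0.002
```

Emit:
jog_arm:
  deltas:
    - {"offset":[0,0,-0.001],"twist":0}
    - {"offset":[0,0,-0.002],"twist":0}
    - {"offset":[0,0,-0.003],"twist":0}
    - {"offset":[0,0,-0.004],"twist":0}
    - {"offset":[0,0,-0.005],"twist":0}
    - {"offset":[0,0,-0.006],"twist":0}
    - {"offset":[0,0,-0.007],"twist":0}
    - {"offset":[0,0,-0.008],"twist":0}
    - {"offset":[0,0,-0.008],"twist":0}
    - {"offset":[0,0,-0.008],"twist":0}

```text
clock: 14.05
tool_pos: [479.2, 61.1, 121.2]
tool_rot: [1.04, 1.309, -1.037]
wrist_force: [-5.0, -1.2, 7.4]
finger_gap: 0.003
```

```bash
python3 - <<'E'
from h import *
o=snap("q",("scene","side"))
T=[cv2.resize(o['scene'][1][180:260,240:340],(400,320),interpolation=2),cv2.resize(o['side'][1][210:290,290:390],(400,320),interpolation=2)]
cv2.imwrite("pics/q.png",np.hstack(T))
E
```

```text
14.15 [479.2  61.1 121.2] [-5.6 -1.   6.4] 0.0
```

View pics/q.png

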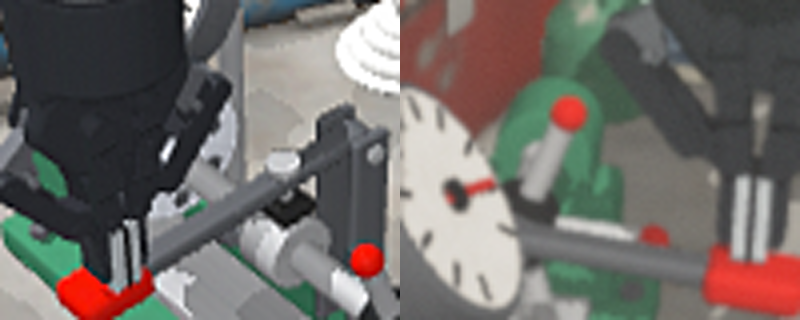

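Emit:
jog_arm:
  deltas:
    - {"offset":[0,0,-0.0005],"twist":0}
    - {"offset":[0,0,-0.001],"twist":0}
    - {"offset":[0,0,-0.0015],"twist":0}
    - {"offset":[0,0,-0.002],"twist":0}
    - {"offset":[0,0,-0.0025],"twist":0}
    - {"offset":[0,0,-0.003],"twist":0}
    - {"offset":[0,0,-0.003],"twist":0}
    - {"offset":[0,0,-0.003],"twist":0}
    - {"offset":[0,0,-0.003],"twist":0}
    - {"offset":[0,0,-0.003],"twist":0}

```text
clock: 15.15
tool_pos: [479.3, 61.1, 119.0]
tool_rot: [1.039, 1.309, -1.036]
wrist_force: [-5.5, -0.3, 9.4]
finger_gap: -0.0
```

Emit:
jog_arm:
  deltas:
    - {"offset":[0,0,-0.0005],"twist":0}
    - {"offset":[0,0,-0.001],"twist":0}
    - {"offset":[0,0,-0.0015],"twist":0}
    - {"offset":[0,0,-0.002],"twist":0}
    - {"offset":[0,0,-0.0025],"twist":0}
    - {"offset":[0,0,-0.003],"twist":0}
    - {"offset":[0,0,-0.0035],"twist":0}
    - {"offset":[0,0,-0.004],"twist":0}
    - {"offset":[0,0,-0.004],"twist":0}
    - {"offset":[0,0,-0.004],"twist":0}

```text
clock: 16.15
tool_pos: [479.5, 61.2, 116.2]
tool_rot: [1.039, 1.308, -1.036]
wrist_force: [-7.1, -1.4, 11.9]
finger_gap: -0.002
```

```bash
python3 - <<'E'
from bench import monitor
for i in range(3):
    s=monitor.state(); print(s['clock'],s['tool_pos'].round(1),s['wrist_force'].round(1))
E
```

```text
16.15 [479.5  61.2 116.2] [-7.1 -1.4 11.9]
16.15 [479.5  61.2 116.2] [-7.1 -1.4 11.9]
16.15 [479.5  61.2 116.2] [-7.1 -1.4 11.9]
```

Emit:
jog_arm:
  deltas:
    - {"offset":[0,0,0.0],"twist":0}
    - {"offset":[0,0,0.002],"twist":0}
    - {"offset":[0,0,0.005],"twist":0}
    - {"offset":[0,0,0.01],"twist":0}
    - {"offset":[0,0,0.02],"twist":0}
    - {"offset":[0,0,0.03],"twist":0}
    - {"offset":[0,0,0.045],"twist":0}
    - {"offset":[-0.01,-0.005,0.06],"twist":0}
    - {"offset":[-0.02,-0.01,0.08],"twist":0}
    - {"offset":[-0.02,-0.01,0.08],"twist":0}

```text
clock: 17.15
tool_pos: [461.3, 50.6, 199.8]
tool_rot: [1.042, 1.302, -1.033]
wrist_force: [0.9, -1.0, 0.2]
finger_gap: -0.0
```

Emit:
jog_arm:
  deltas:
    - {"offset":[-0.01,-0.02,0.02],"twist":0}
    - {"offset":[-0.02,-0.04,0.04],"twist":0}
    - {"offset":[-0.03,-0.06,0.05],"twist":0}
    - {"offset":[-0.04,-0.08,0.06],"twist":0}
    - {"offset":[-0.05,-0.1,0.07],"twist":0}
    - {"offset":[-0.06,-0.12,0.08],"twist":0}
    - {"offset":[-0.06,-0.14,0.08],"twist":0}
    - {"offset":[-0.06,-0.15,0.08],"twist":0}
    - {"offset":[-0.06,-0.15,0.08],"twist":0}
    - {"offset":[-0.06,-0.15,0.08],"twist":0}

```text
clock: 18.15
tool_pos: [401.3, -98.8, 279.2]
tool_rot: [1.042, 1.303, -1.033]
wrist_force: [-0.4, 0.1, 0.1]
finger_gap: -0.003
```

```bash
python3 - <<'E'
from h import *
o=snap("r",("scene","side"))
print([b[0].tolist() for b in blobs(o['scene'][1][:300],10,400)])
T=[cv2.resize(o['scene'][1][140:300,230:390],(400,400),interpolation=2),cv2.resize(o['side'][1][210:310,250:350],(400,400),interpolation=2)]
cv2.imwrite("pics/r.png",np.hstack(T))
E
```

```text
18.25 [401.3 -98.5 279.4] [-0.4  0.1  1.3] 0.002
[[357.5, 236.8], [331.4, 244.5], [266.7, 252.4], [357.8, 263.4], [315.1, 277.0], [331.5, 287.5]]
```

View pics/r.png

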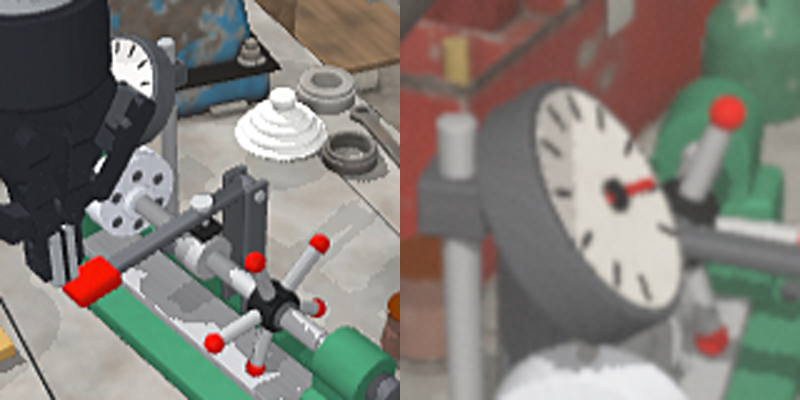

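```bash
python3 - <<'E'
from bench import job_done,monitor
s=monitor.state(); print(s['qd'].round(3),s['clock']); print(job_done())
E
```

```text
[ 0.001 -0.004 -0.002 -0.002  0.001 -0.002] 18.25
the job is handed in; nothing more can be done
None
```

I turned the spindle to the gauge's high spot, nipped the brake there, drew the arm clear and handed the job in at 18.3 s.

- **Finding the high spot:** I pushed the star wheel about 110° in the positive direction, in two strokes on the balls. The gauge went from about 3.4 mm to 6.3, then 8.0, then about 9.0 mm. The ball positions put the spindle within about 5° of the computed high spot. The wrist force readings taken between moves were about 6 N or less.
- **Brake:** I pressed the handle until the wrist read 11.9 N down, about 14 N in total with the sideways drag, then let go.
- **After letting go:** The side camera shows the pointer still at the 9 mm mark. In the scene camera the balls are within about 1 pixel of where they were before braking. The wrist force is close to zero and the gripper is clear of everything.

**What I could not check or what disagreed:**
- **Pad force:** I could not measure it after release. I expect about 15 N, estimated from the lever's friction.
- **Gauge view:** The last reading comes from the side camera only, because the arm hid most of the dial from the scene camera.
- **Loose objects:** I did not check the die ring, matchbox or tea glass by camera at the end. The gripper was not brought down near any of them.
- **Fingertip position:** In both fixed cameras the fingertips sat 20 to 25 mm behind the reported tool point. I allowed for this when setting depths.

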